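Find and release the latched key on the bench key box

ROBOT

A 6-joint arm with a two-finger parallel gripper is mounted at the origin on the work surface. World frame = base frame: x ahead of the robot, y to its left, z up, the work surface at z = 0. Lengths are in m, angles in rad, forces in N, time in s.
With the tool pointing down it reaches from about 0.275 to 0.725 m from the base axis. Payload 5.6 kg.
Tool frame: the origin (TCP) lies on the centre line of the jaws, within the pads' length; the fingertips stand 14 mm ahead of it and the grasp point (between the pads) lies 5 mm behind it; z points along the fingers, y is the direction in which the jaws open and shut (so a half turn about z gives the same grasp; the last joint's range is limited). The gripper opens to 85 mm and grips with 20 to 120 N. Pads are 22 mm wide; open, the fingers measure 114 mm over their backs; the gripper's body (76 mm by 85 mm) begins 54 mm behind the grasp point. The pads swing forward as they close: fully open they stand 13 mm farther back than shut.
Start: joints at [-1.021, 0.255, 0.108, 0, -1.424, -0.285], TCP at [0.144, -0.531, 0.245] pointing down, gripper open.
Joint ranges: [-2.95, 2.95], [-1.21, 1.97], [-1.09, 1.5], [-2.87, 1.71], [-2.94, -0.07], [-3.05, 3.05]. Speed limits (rad/s): [2.57, 2.57, 3.14, 3.14, 3.14, 3.14].

INTERFACE

Orientations are given as [roll, pitch, yaw] about the fixed x, y, z axes, in that order (R = Rz(yaw) Ry(pitch) Rx(roll)).
In Python, from workcell import bot, snapshot, order gives the robot as it stands. The module is installed in compiled form; this text tells all that it offers.
- The arm moves only by the tool send_rows, never from a script. Its argument "motion" is one flat list of numbers, 5 for each row, row after row: the gripper command: -1 is fully open, 1 is shut, values between are in proportion, then the shift along the tool's x, y, z in m, then the turn about the tool's z in rad. A call has 1 to 12 rows; each row shifts and turns the commanded pose from where the row before left it, along the tool's axes as they then stand; what a row does not reach is not made up. A row lasts 1/12 s, in which the tool goes at most 41.7 mm and 7.16 degrees, less where a joint would pass 70% of its speed; a pose out of reach is approached as far as the arm can. A call is refused whole if a number of a shift passes 0.0417 or a number of a turn 0.125, either way. A call with a gripper value outside its range is refused whole. The fingers move at their own pace and stop on an object; "grip_force" is the grip in N (left out, the last holds). Time passes only in rows, so rows that do not move let the fingers close. It gives the time, the measured TCP pose, the force and the opening at its end, in the units of the state.
- bot.read_state(): the state, without advancing time (a new reading comes with each control period).
- snapshot(name): name is "scene" or "side" or "wrist"; returns a dict with "image" (480x640x3 uint8, red, green, blue), "depth" (480x640 float32, m along the optical axis (not along the pixel's ray), 0 where there is no reading), "intrinsics" (3x3 intrinsics, pixels), "dist" ([k1, k2, p1, p2, k3] as OpenCV has them; the pictures are not rectified), "R" (3x3) and "t" (3): a world point X has camera coordinates R X + t; the wrist camera has in their place "tool_from_camera" (4x4, takes a point from camera to tool coordinates, whose origin is the TCP and whose axes are the flange's). Camera axes: x right, y down, z forward; pixel columns grow to the right and rows downward; lengths in m; the calibration is good to about 2 mm. A picture is of the moment at which its call begins: read the wrist's pose just before it.
- order.sign_off(): hands the job in, once; it reports no verdict.
The state is a dict: "time_s": time; "joints": joint angles; "joint_velocities": joint speeds; "effort": joint torques, N m; "tool_pos": TCP position; "tcp_rot": TCP orientation; "contact_force": force on the tool from outside, world axes, zero at the start; "torque": the same for the moment, N m; "finger_gap": finger opening in m.
Only numpy, scipy, OpenCV 4.12 (cv2) and the standard library are available. Lean on these libraries where they do the work, as an engineer would, in place of code of your own. Each camera call takes 0.05 s, during which the arm holds its last target. There are 200 camera calls.

TASK

One of the four keys on the steel key box has been left latched down. With a fingertip tap each key lightly in turn, from the left end of the row (as the robot sees it) to the right, without working any of them; then press the one that proves to be latched until it lets go and the flag at the end of the box drops, and draw back. Do not push down a key that is up (that would sink the tell-tale pin), touch nothing but the keys, and do not lift or shift the tools lying about.

Things in the scene. Friction and masses are not known exactly. Their poses are not given: they have to be found in the camera images.
- keybox: Dark steel key box with a grey lid, 106 x 316 x 55 mm, fixed to the bench. Origin: centre of its underside; x away from the robot, y along the row to the robot's left, z up. The four keys stand on the lid on its centre line, at y = +82.5, +27.5, -27.5 and -82.5 mm. A steel flag (20 mm wide, reaching 50 mm above the lid when up) is hinged on the lid at y = -136 mm.
- key_a: One of four identical push keys, at any of the four places of the row (letters say nothing of place or state): square steel cap 26 x 26 mm over a black collar 38 x 38 x 4 mm. Origin, fixed: centre of the collar's underside on the lid; axes as the box's. The flat cap top is 28 mm above the origin when up, 23 mm when latched (no listed reading shows which).
- key_b: Push key, exactly like key_a. Travel of every key: 12 mm straight down from the up level, on a spring. An up key gives from 2 N, stiffens by 1.2 N per mm and springs back.
- key_c: Push key, exactly like key_a. A latched key, 5 mm below the up level, does not give below about 8 N, then gives by 1.2 N per mm; once 8 mm or more below the up level (about 12 N) its latch lets go, and it rises when the finger leaves; pressing on to the bottom does no harm.
- key_d: Push key, exactly like key_a. Keys that are up must only be tapped: one pushed more than 6 mm down (over 9 N) begins to sink the tell-tale pin, which counts as pushing it down. A tap of 1 to 5 N is right for all keys.
- flag (a joint): angle of the flag at the -y end of the box: 0 to 0.1 rad, upright, while a key is latched; about 1.5 rad, fallen outward (to -y), once the latched key has let go. Worked by the latch; not to be touched.
- telltale (a joint): how far the tell-tale has sunk, in m: a 10 mm steel pin standing 10 mm out of the lid at y = +136 mm of the box. 0 at the start; an up key pushed over 6 mm down carries it along and it stays down (8 mm at most). It must stay under 1.5 mm; not to be touched.
- shoe: Loose bystander, to be left where it is. Origin: middle of the shoe's width, underside. Rusty pony shoe lying flat, about 115 x 115 x 9 mm (16 mm high at the toe).
- file: Loose bystander, to be left where it is. Origin: centre of underside. Flat steel file with a wooden handle along its x, from -170 to +130 mm, 26 mm wide and high.
- block: Loose bystander, to be left where it is. Origin: centre of underside. Beech driving block, 60 x 90 x 45 mm.
- fuller: Loose bystander, to be left where it is. Origin: centre of underside. Blackened fuller: steel head 24 x 85 x 28 mm at the origin, round handle 200 mm long to its -x.
- hammer: Loose bystander, to be left where it is. Origin: centre of underside. Hammer lying along its x, 260 mm long, under 50 mm high.
- nail_tin: Loose bystander, to be left where it is. Origin: centre of underside. Open steel nail tin, 90 x 120 x 35 mm.

How it is judged:
On the way, in this order (a step that is already met when the one before it is completed fails the run):
1. the first key from the left is tapped with a finger (((y of key_a in the frame of keybox between 0.0675 and 0.0975 m and contact force between key_a and the fingers above 0.5 N) or (y of key_b in the frame of keybox between 0.0675 and 0.0975 m and contact force between key_b and the fingers above 0.5 N) or (y of key_c in the frame of keybox between 0.0675 and 0.0975 m and contact force between key_c and the fingers above 0.5 N) or (y of key_d in the frame of keybox between 0.0675 and 0.0975 m and contact force between key_d and the fingers above 0.5 N))), for 0.05 s.
2. the second key from the left is tapped with a finger (((y of key_a in the frame of keybox between 0.0125 and 0.0425 m and contact force between key_a and the fingers above 0.5 N) or (y of key_b in the frame of keybox between 0.0125 and 0.0425 m and contact force between key_b and the fingers above 0.5 N) or (y of key_c in the frame of keybox between 0.0125 and 0.0425 m and contact force between key_c and the fingers above 0.5 N) or (y of key_d in the frame of keybox between 0.0125 and 0.0425 m and contact force between key_d and the fingers above 0.5 N))), for 0.05 s.
3. the third key from the left is tapped with a finger (((y of key_a in the frame of keybox between -0.0425 and -0.0125 m and contact force between key_a and the fingers above 0.5 N) or (y of key_b in the frame of keybox between -0.0425 and -0.0125 m and contact force between key_b and the fingers above 0.5 N) or (y of key_c in the frame of keybox between -0.0425 and -0.0125 m and contact force between key_c and the fingers above 0.5 N) or (y of key_d in the frame of keybox between -0.0425 and -0.0125 m and contact force between key_d and the fingers above 0.5 N))), for 0.05 s.
4. the fourth key from the left is tapped with a finger (((y of key_a in the frame of keybox between -0.0975 and -0.0675 m and contact force between key_a and the fingers above 0.5 N) or (y of key_b in the frame of keybox between -0.0975 and -0.0675 m and contact force between key_b and the fingers above 0.5 N) or (y of key_c in the frame of keybox between -0.0975 and -0.0675 m and contact force between key_c and the fingers above 0.5 N) or (y of key_d in the frame of keybox between -0.0975 and -0.0675 m and contact force between key_d and the fingers above 0.5 N))), for 0.05 s.
5. after all four taps the latched key is pressed until it lets go and the flag drops (value of joint flag above 1.2 rad), for 0.1 s.
At the end, for the whole second after the job is handed in: The flag lies fallen (over 1.3 rad), the tell-tale has not sunk (under 1.5 mm), and every tool is within 20 mm of where it lay (value of joint flag above 1.3 rad and value of joint telltale below 0.0015 m and distance of each of shoe, file, block, fuller, hammer, nail_tin from where it was at the start of the episode below 0.02 m); the robot touches nothing.
It fails at once if a key that is up is pushed down so far that the tell-tale sinks (value of joint telltale above 0.0015 m).
It fails at once if the box itself or its flag is pushed (over 4 N) (contact force between keybox and the fingers above 4 N or contact force between keybox and the arm above 4 N).
It fails at once if a tool is lifted or shifted by 20 mm or more (distance of any of shoe, file, block, fuller, hammer, nail_tin from where it was at the start of the episode above 0.02 m).
It also fails if it takes over 50 s, if anything falls off the work surface, if the arm or the gripper's body presses on something with over 40 N, if the wrist force passes 120 N, or if a joint passes its speed limit or range.

## Working session

There is one attempt and no reset: what is moved stays moved. The work goes in short steps, Python scripts to look and compute and a tool call to move; the robot and the scene stay as the last step left them, time stands still between calls to the robot, and variables do not carry over. Pictures are saved under pics/ and viewed, about 8 in all and at most 12, crops included, and the job is handed in when it is done.

Besides the shell and the picture viewer there is one more tool, called after "Call:" in YAML: its name, and indented under it one key for each argument. send_rows: Moves the arm, as the interface text tells. Its arguments: {"type":"object","properties":{"motion":{"type":"array"},"grip_force":{"type":"number"}},"required":["motion"]}

```bash
mkdir -p pics; python3 - <<'E'
from workcell import bot,snapshot
import cv2,numpy as np
print(bot.read_state())
for n in("scene","side"):
    s=snapshot(n);np.savez(n,**s);cv2.imwrite(f"pics/{n}.png",s["image"][:,:,::-1]);print(n,s["intrinsics"],s["dist"],s["R"],s["t"])
E
```

```text
{'time_s': 0.0, 'joints': array([-1.02141791e+00,  2.55793047e-01,  1.07017411e-01, -4.80565564e-04,
       -1.42391348e+00, -2.84622278e-01]), 'joint_velocities': array([ 0.0014495 ,  0.00079967,  0.00076338, -0.00087416, -0.00029126,
       -0.00095421]), 'effort': array([ 1.53852408e-03, -3.86631668e+01,  2.37941587e+01,  5.36516100e+00,
       -6.16461257e-03, -5.55774861e-06]), 'tool_pos': array([ 0.14387113, -0.53036687,  0.2443757 ]), 'tcp_rot': array([ 3.13964255e+00, -7.53550281e-05, -2.87690723e+00]), 'contact_force': array([ 0.08645773,  0.23199184, -0.92942984]), 'torque': array([ 0.00182985, -0.01036436,  0.00192977]), 'finger_gap': 0.08536445253735267}
scene [[529.66818729   0.         321.98234492]
 [  0.         529.66818729 227.7811703 ]
 [  0.           0.           1.        ]] [-0.13217328  0.          0.          0.          0.        ] [[ 0.81037563  0.58555583 -0.02038897]
 [ 0.40033854 -0.5787833  -0.71044982]
 [-0.42780884  0.56756873 -0.70345244]] [-0.48466377 -0.17000206  1.17139374]
side [[445.57702342   0.         310.87601045]
 [  0.         445.57702342 241.94644194]
 [  0.           0.           1.        ]] [-0.03903526  0.          0.          0.          0.        ] [[-0.91788487 -0.3967703   0.00779098]
 [-0.26754926  0.60420793 -0.75056656]
 [ 0.29309515 -0.69101816 -0.66074892]] [0.55309581 0.17149755 0.71016796]
```

View pics/scene.png

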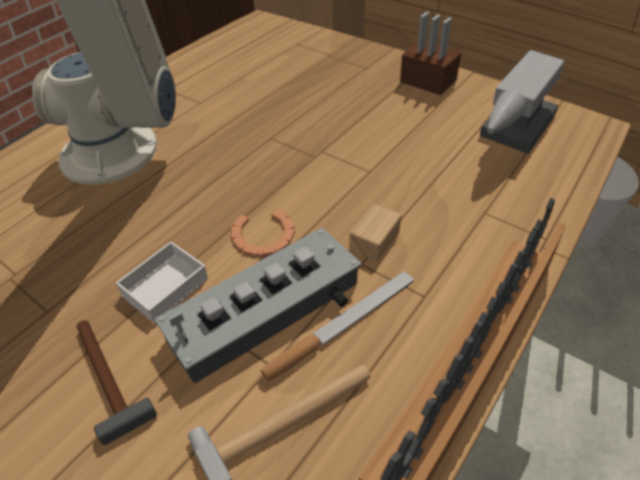

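View pics/side.png

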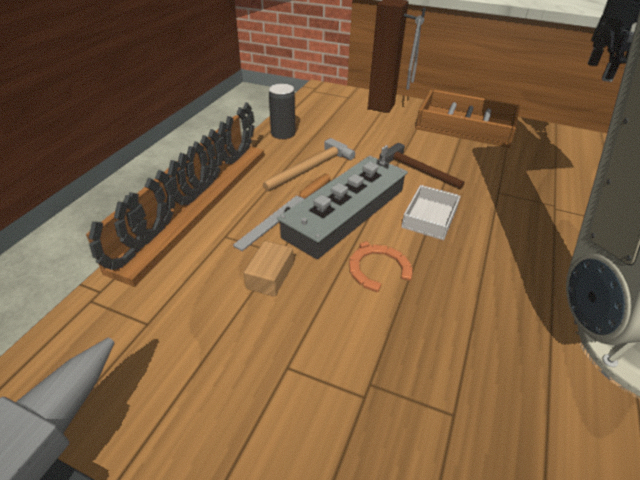

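The scene view shows the box with flag end near (178,328), tell-tale near (330,248), and caps near (212,310), (246,293), (276,272), (304,258). The side view shows the same caps at about (322,205)–(370,170). Next I'll localise the box and caps.

```bash
cat >h.py <<'E'
import numpy as np,cv2
def cloud(s,R=None,t=None):
    R=s["R"] if R is None else R; t=s["t"] if t is None else t
    v,u=np.mgrid[:480,:640]; p=np.stack([u,v],-1).reshape(-1,1,2).astype(float)
    n=cv2.undistortPoints(p,s["intrinsics"],s["dist"]).reshape(480,640,2)
    X=np.dstack([n,np.ones((480,640))])*s["depth"][...,None]
    return (X-t)@R
def box_pose(W,ok,z=0.055):
    m=(ok&(abs(W[...,2]-z)<.006)).astype(np.uint8)
    m=cv2.morphologyEx(m,cv2.MORPH_OPEN,np.ones((3,3)))
    k,l,st,_=cv2.connectedComponentsWithStats(m); i=1+st[1:,4].argmax()
    P=W[l==i]; r=cv2.minAreaRect(P[:,:2].astype(np.float32)); return r,np.median(P[:,2]),l==i
E
python3 - <<'E'
from h import *
for n in("scene","side"):
    s=dict(np.load(n+".npz"));W=cloud(s);ok=s["depth"]>0
    hsv=cv2.cvtColor(s["image"],cv2.COLOR_RGB2HSV);g=hsv[...,1]<70
    reg=(W[...,0]>.2)&(W[...,0]<.8)&(abs(W[...,1])<.45)
    r,z,m=box_pose(W,ok&reg&g);print(n,r,z)
    (c,wh,a)=r;B=cv2.boxPoints(r);e=B[1]-B[0];f=B[2]-B[1];L=e if np.linalg.norm(e)>np.linalg.norm(f) else f
    L=L/np.linalg.norm(L);L=L*np.sign(L[1]);X=np.array([L[1],-L[0]]);print("yaxis",L,"yaw",np.arctan2(X[1],X[0]))
    d=W[...,:2]-np.array(c);bx=d@X;by=d@L
    for y in(.0825,.0275,-.0275,-.0825):
        q=ok&(abs(by-y)<.022)&(abs(bx)<.022)&(W[...,2]>.070)&(W[...,2]<.1)
        P=W[q];top=P[P[:,2]>np.percentile(P[:,2],40)]
        print(y,q.sum(),"z pct",np.percentile(P[:,2],[50,70,90,97]).round(4),"box xy",bx[q].mean().round(4),by[q].mean().round(4),P[:,:2].mean(0).round(4))
E
```

```text
scene ((0.5765796303749084, -0.1292111575603485), (0.3161092698574066, 0.10852240771055222), 72.73241424560547) 0.05588030642555151
yaxis [0.29683486 0.9549288 ] yaw -0.3013764
0.0825 272 z pct [0.0832 0.084  0.085  0.0857] box xy 0.002 0.0807 [ 0.6024 -0.0528]
0.0275 302 z pct [0.083  0.0839 0.0848 0.0855] box xy 0.0029 0.0264 [ 0.5872 -0.1049]
-0.0275 299 z pct [0.0783 0.0789 0.0798 0.0806] box xy 0.0028 -0.0286 [ 0.5708 -0.1573]
-0.0825 310 z pct [0.0827 0.0835 0.0843 0.0848] box xy 0.0031 -0.0832 [ 0.5549 -0.2095]
side ((0.5780028104782104, -0.12832921743392944), (0.31702715158462524, 0.10878495126962662), 72.40960693359375) 0.05707596591412761
yaxis [0.30220994 0.9532414 ] yaw -0.30701014
0.0825 176 z pct [0.0839 0.0851 0.0864 0.0871] box xy -0.003 0.0853 [ 0.6009 -0.0461]
0.0275 162 z pct [0.084  0.0853 0.0863 0.0869] box xy -0.0026 0.0307 [ 0.5848 -0.0983]
-0.0275 132 z pct [0.0781 0.079  0.0799 0.0806] box xy -0.0024 -0.0235 [ 0.5686 -0.15  ]
-0.0825 140 z pct [0.0826 0.0839 0.0849 0.0855] box xy -0.0023 -0.078 [ 0.5523 -0.202 ]
```

Call:
send_rows:
  motion: [1,0,0,0,0.1136,1,0,0,0,0.1136,1,0,0,0,0.1136,1,0,0,0,0.1136,1,0,0,0,0.1136,1,0,0,0,0,1,0,0,0,0,1,0,0,0,0,1,0,0,0,0]
  grip_force: 60

```text
time_s: 0.85
tool_pos: [0.144, -0.5307, 0.2452]
tcp_rot: [3.141, -0.0, 2.841]
contact_force: [0.3, 0.5, 0.2]
finger_gap: -0.0003
```

```bash
cat >go.py <<'E'
import numpy as np,sys
from workcell import bot
from scipy.spatial.transform import Rotation as Ro
C=np.array([.577,-.129,0]);L=np.array([.2995,.954,0])
def go(y,z,n=1):
    s=bot.read_state();R=Ro.from_euler("xyz",s["tcp_rot"]).as_matrix()
    T=C+L*y;T[2]=z
    print(s["time_s"],s["tool_pos"].round(4),s["tcp_rot"].round(3),s["contact_force"].round(2),s["finger_gap"]);d=R.T@(T-s["tool_pos"]);print("tool shift",d.round(4),"per row",(d/n).round(4))
go(float(sys.argv[1]),float(sys.argv[2]),int(sys.argv[3]))
E
python3 go.py .0825 .2 20
```

```text
0.85 [ 0.144  -0.5307  0.2452] [ 3.141 -0.     2.841] [0.34 0.48 0.24] -0.0002792988715345567
tool shift [-0.2948  0.5945  0.0453] per row [-0.0147  0.0297  0.0023]
```

Call:
send_rows:
  motion: [1,-0.0147,0.0297,0,0,1,-0.0147,0.0297,0,0,1,-0.0147,0.0297,0,0,1,-0.0147,0.0297,0,0,1,-0.0147,0.0297,0,0,1,-0.0147,0.0297,0,0,1,-0.0147,0.0297,0,0,1,-0.0147,0.0297,0,0,1,-0.0147,0.0297,0,0,1,-0.0147,0.0297,0,0]

```text
time_s: 1.68
tool_pos: [0.3738, -0.2899, 0.2455]
tcp_rot: [-3.142, 0.001, 2.84]
contact_force: [0.1, -1.2, 0.6]
finger_gap: 0.0003
```

Call:
send_rows:
  motion: [1,-0.0147,0.0297,0,0,1,-0.0147,0.0297,0,0,1,-0.0147,0.0297,0,0,1,-0.0147,0.0297,0,0,1,-0.0147,0.0297,0,0,1,-0.0147,0.0297,0,0,1,-0.0147,0.0297,0,0,1,-0.0147,0.0297,0,0,1,-0.0147,0.0297,0,0,1,-0.0147,0.0297,0,0,1,0,0,0,0,1,0,0,0,0]

```text
time_s: 2.68
tool_pos: [0.6026, -0.0503, 0.2441]
tcp_rot: [-3.141, -0.002, 2.842]
contact_force: [-0.1, -0.3, 0.8]
finger_gap: -0.0003
```

```bash
python3 go.py .0825 .13 4; python3 - <<'E'
from workcell import bot,snapshot
from h import *
from scipy.spatial.transform import Rotation as Ro
st=bot.read_state();s=snapshot("wrist");cv2.imwrite("pics/w1.png",s["image"][:,:,::-1])
R=Ro.from_euler("xyz",st["tcp_rot"]).as_matrix();T=s["tool_from_camera"]
Rw=R@T[:3,:3];tw=R@T[:3,3]+st["tool_pos"]
W=cloud(s,Rw.T,-Rw.T@tw);ok=s["depth"]>0
C=np.array([.577,-.129]);L=np.array([.2995,.954]);X=np.array([L[1],-L[0]])
d=W[...,:2]-C;bx=d@X;by=d@L
for y in(.0825,.0275,-.0275,-.0825):
    q=ok&(abs(by-y)<.024)&(abs(bx)<.024)&(W[...,2]>.074)&(W[...,2]<.09)
    if q.sum()>50: print(y,q.sum(),np.percentile(W[q][:,2],[20,50,90]).round(4),np.percentile(bx[q],[2,50,98]).round(4),np.percentile(by[q],[2,50,98]).round(4))
E
```

```text
2.6833 [ 0.6026 -0.0503  0.2441] [-3.141e+00 -2.000e-03  2.842e+00] [-0.14 -0.31  0.82] -0.0002959430276034958
tool shift [ 0.0007 -0.0002  0.1141] per row [ 0.0002 -0.0001  0.0285]
0.0825 1070 [0.0821 0.083  0.0841] [-0.0122 -0.0005  0.013 ] [0.0706 0.0833 0.096 ]
0.0275 1083 [0.082 0.083 0.084] [-0.012  -0.0003  0.0131] [0.0161 0.029  0.0412]
-0.0275 968 [0.0774 0.0781 0.0791] [-0.0118  0.0001  0.0129] [-0.0382 -0.0256 -0.0139]
-0.0825 1049 [0.0815 0.0829 0.0839] [-0.0114  0.0002  0.0133] [-0.0932 -0.0792 -0.0689]
```

View pics/w1.png

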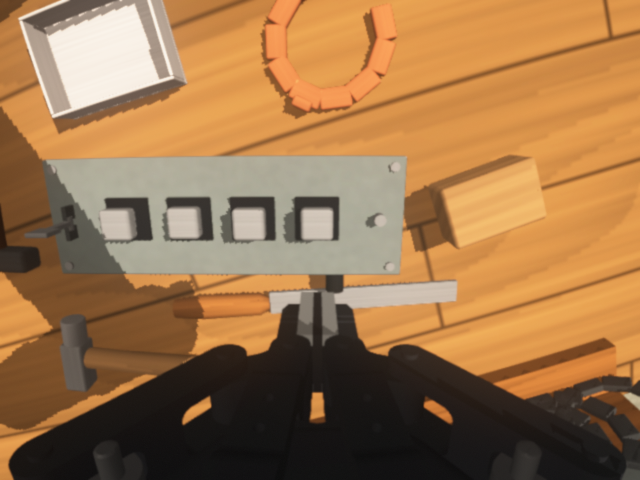

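The wrist view shows all four caps at (118,225), (185,222), (249,223), (317,223). Their box positions match the estimate within 1–3 mm. The third from the left reads 5 mm low. I'll descend over the first key.

Call:
send_rows:
  motion: [1,0,0,0.035,0,1,0,0,0.035,0,1,0,0,0.035,0,1,0,0,0.025,0,1,0,0,0.012,0,1,0,0,0,0,1,0,0,0,0,1,0,0,0,0]

```text
time_s: 3.4
tool_pos: [0.6027, -0.0523, 0.1052]
tcp_rot: [3.141, 0.003, 2.838]
contact_force: [0.7, -0.1, 0.2]
finger_gap: -0.0002
```

Call:
send_rows:
  motion: [1,0,0,0.001,0,1,0,0,0,0,1,0,0,0,0]

```text
time_s: 3.65
tool_pos: [0.6023, -0.0517, 0.1032]
tcp_rot: [3.141, 0.002, 2.838]
contact_force: [-0.2, 0.1, 0.3]
finger_gap: -0.0002
```

Call:
send_rows:
  motion: [1,0,0,0.001,0,1,0,0,0,0,1,0,0,0,0]

```text
time_s: 3.9
tool_pos: [0.6019, -0.0517, 0.1013]
tcp_rot: [-3.142, -0.0, 2.838]
contact_force: [0.1, -0.9, -0.2]
finger_gap: -0.0001
```

Call:
send_rows:
  motion: [1,0,0,0.0015,0,1,0,0,0,0,1,0,0,0,0]

```text
time_s: 4.15
tool_pos: [0.6018, -0.0517, 0.0996]
tcp_rot: [-3.141, -0.0, 2.838]
contact_force: [0.1, -0.6, -0.6]
finger_gap: -0.0001
```

Call:
send_rows:
  motion: [1,0,0,0.0015,0,1,0,0,0,0,1,0,0,0,0]

```text
time_s: 4.4
tool_pos: [0.6018, -0.0517, 0.0981]
tcp_rot: [-3.142, -0.0, 2.838]
contact_force: [-0.6, -0.2, 0.1]
finger_gap: -0.0003
```

Call:
send_rows:
  motion: [1,0,0,0.0012,0,1,0,0,0,0,1,0,0,0,0]

```text
time_s: 4.65
tool_pos: [0.602, -0.0517, 0.0972]
tcp_rot: [3.142, 0.0, 2.838]
contact_force: [-1.2, 0.2, 0.3]
finger_gap: 0.0003
```

Call:
send_rows:
  motion: [1,0,0,0.001,0,1,0,0,0,0,1,0,0,0,0]

```text
time_s: 4.9
tool_pos: [0.602, -0.0517, 0.0964]
tcp_rot: [3.142, 0.0, 2.838]
contact_force: [-0.6, 0.4, 3.0]
finger_gap: 0.0004
```

Call:
send_rows:
  motion: [1,0,0,0.0008,0,1,0,0,0,0,1,0,0,0,0]

```text
time_s: 5.15
tool_pos: [0.602, -0.0517, 0.0955]
tcp_rot: [3.141, 0.0, 2.838]
contact_force: [-1.4, 0.4, 4.2]
finger_gap: -0.0001
```

Call:
send_rows:
  motion: [1,0,0,-0.01,0,1,0,0,-0.01,0,1,0,-0.0272,0,0,1,0,-0.0272,0,0,1,0,0,0,0,1,0,0,0.01,0,1,0,0,0.006,0,1,0,0,0.002,0,1,0,0,0,0,1,0,0,0,0]

```text
time_s: 5.98
tool_pos: [0.5855, -0.1031, 0.0971]
tcp_rot: [-3.141, -0.001, 2.839]
contact_force: [-1.5, -1.0, 1.5]
finger_gap: 0.0003
```

Call:
send_rows:
  motion: [1,0,0,0.001,0,1,0,0,0,0,1,0,0,0,0]

```text
time_s: 6.23
tool_pos: [0.5858, -0.1032, 0.0965]
tcp_rot: [3.141, 0.0, 2.839]
contact_force: [-1.3, 1.9, 2.4]
finger_gap: -0.0
```

Call:
send_rows:
  motion: [1,0,0,0.001,0,1,0,0,0,0,1,0,0,0,0]

```text
time_s: 6.48
tool_pos: [0.5859, -0.1033, 0.0955]
tcp_rot: [3.141, 0.001, 2.838]
contact_force: [-0.7, 2.9, 3.7]
finger_gap: -0.0001
```

Call:
send_rows:
  motion: [1,0,0,-0.01,0,1,0,0,-0.01,0,1,0,-0.0272,0,0,1,0,-0.0272,0,0,1,0,0,0,0,1,0,0,0.01,0,1,0,0,0.006,0,1,0,0,0.0035,0,1,0,0,0,0,1,0,0,0,0]

```text
time_s: 7.32
tool_pos: [0.5694, -0.155, 0.0953]
tcp_rot: [-3.141, -0.001, 2.839]
contact_force: [-0.2, -0.8, 0.8]
finger_gap: -0.0003
```

Call:
send_rows:
  motion: [1,0,0,0.0015,0,1,0,0,0,0,1,0,0,0,0]

```text
time_s: 7.57
tool_pos: [0.5696, -0.1553, 0.0944]
tcp_rot: [3.142, 0.0, 2.839]
contact_force: [0.4, 0.3, 0.5]
finger_gap: -0.0002
```

Call:
send_rows:
  motion: [1,0,0,0.001,0,1,0,0,0,0,1,0,0,0,0]

```text
time_s: 7.82
tool_pos: [0.5694, -0.1555, 0.0933]
tcp_rot: [3.142, -0.0, 2.838]
contact_force: [-0.2, 0.0, -0.0]
finger_gap: -0.0001
```

Call:
send_rows:
  motion: [1,0,0,0.0007,0,1,0,0,0,0,1,0,0,0,0]

```text
time_s: 8.07
tool_pos: [0.5694, -0.1556, 0.0926]
tcp_rot: [-3.142, -0.0, 2.838]
contact_force: [-0.2, -0.8, -0.9]
finger_gap: 0.0001
```

Call:
send_rows:
  motion: [1,0,0,0.0006,0,1,0,0,0,0,1,0,0,0,0]

```text
time_s: 8.32
tool_pos: [0.5695, -0.1556, 0.0922]
tcp_rot: [-3.142, 0.0, 2.838]
contact_force: [-0.7, 0.6, 1.8]
finger_gap: 0.0002
```

Call:
send_rows:
  motion: [1,0,0,0.0004,0,1,0,0,0,0,1,0,0,0,0]

```text
time_s: 8.57
tool_pos: [0.5695, -0.1556, 0.0922]
tcp_rot: [-3.142, 0.001, 2.839]
contact_force: [-2.1, 0.7, 5.3]
finger_gap: -0.0004
```

Call:
send_rows:
  motion: [1,0,0,-0.012,0,1,0,0,-0.012,0,1,0,-0.0272,0,0,1,0,-0.0272,0,0,1,0,0,0,0,1,0,0,0.01,0,1,0,0,0.006,0,1,0,0,0.0015,0,1,0,0,0,0,1,0,0,0,0]

```text
time_s: 9.4
tool_pos: [0.5532, -0.2068, 0.0977]
tcp_rot: [-3.142, -0.001, 2.839]
contact_force: [0.2, -1.2, -0.3]
finger_gap: -0.0002
```

Call:
send_rows:
  motion: [1,0,0,0.0007,0,1,0,0,0,0,1,0,0,0,0]

```text
time_s: 9.65
tool_pos: [0.5533, -0.2072, 0.0974]
tcp_rot: [3.141, 0.0, 2.839]
contact_force: [-0.6, 0.4, 1.0]
finger_gap: 0.0001
```

Call:
send_rows:
  motion: [1,0,0,0.0007,0,1,0,0,0,0,1,0,0,0,0]

```text
time_s: 9.9
tool_pos: [0.5534, -0.2073, 0.097]
tcp_rot: [3.141, 0.001, 2.838]
contact_force: [-0.5, 0.9, 2.7]
finger_gap: 0.0003
```

Call:
send_rows:
  motion: [1,0,0,0.001,0,1,0,0,0,0,1,0,0,0,0]

```text
time_s: 10.15
tool_pos: [0.5534, -0.2074, 0.096]
tcp_rot: [3.141, 0.001, 2.838]
contact_force: [-0.5, 2.3, 4.0]
finger_gap: -0.0002
```

All four are tapped. Keys 1, 2 and 4 gave like up keys, and the third was firm and 5 mm low. Now I'll press the third.

Call:
send_rows:
  motion: [1,0,0,-0.01,0,1,0,0,-0.01,0,1,0,0.0272,0,0,1,0,0.0272,0,0,1,0,0,0,0,1,0,0,0.01,0,1,0,0,0.01,0,1,0,0,0.003,0,1,0,0,0.001,0,1,0,0,0,0]

```text
time_s: 10.98
tool_pos: [0.5687, -0.1557, 0.0915]
tcp_rot: [3.141, -0.002, 2.838]
contact_force: [-3.9, 3.7, 6.7]
finger_gap: -0.0002
```

Call:
send_rows:
  motion: [1,0,0,0.0015,0,1,0,0,0.001,0,1,0,0,0.001,0,1,0,0,0.001,0,1,0,0,0,0,1,0,0,0,0]

```text
time_s: 11.48
tool_pos: [0.5687, -0.1558, 0.0883]
tcp_rot: [3.141, -0.001, 2.838]
contact_force: [-5.9, 4.9, 12.6]
finger_gap: -0.0001
```

Call:
send_rows:
  motion: [1,0,0,0.001,0,1,0,0,0.001,0,1,0,0,0,0,1,0,0,0,0,1,0,0,0,0]

```text
time_s: 11.9
tool_pos: [0.5687, -0.1558, 0.0867]
tcp_rot: [3.141, -0.0, 2.838]
contact_force: [-5.8, 6.2, 13.8]
finger_gap: -0.0
```

Call:
send_rows:
  motion: [1,0,0,-0.005,0,1,0,0,-0.015,0,1,0,0,-0.03,0,1,0,0,-0.04,0,1,0,0,-0.04,0,1,0,0,-0.03,0,1,0,0,0,0,1,0,0,0,0,1,0,0,0,0]

```text
time_s: 12.65
tool_pos: [0.5687, -0.1559, 0.244]
tcp_rot: [3.142, -0.002, 2.837]
contact_force: [0.6, 0.6, -1.5]
finger_gap: 0.0
```

```bash
python3 - <<'E'
from workcell import bot,snapshot
import cv2,numpy as np
print(bot.read_state()["tool_pos"])
s=snapshot("scene");cv2.imwrite("pics/end.png",s["image"][:,:,::-1])
o=snapshot("side");cv2.imwrite("pics/end2.png",cv2.resize(o["image"][120:280,200:500,::-1],None,fx=2.5,fy=2.5))
from h import cloud
for q in(s,o):
  W=cloud(q);C=np.array([.577,-.129]);L=np.array([.2995,.954]);X=np.array([L[1],-L[0]]);d=W[...,:2]-C;bx=d@X;by=d@L
  for y in(.0825,.0275,-.0275,-.0825):
    k=(abs(by-y)<.018)&(abs(bx)<.018)&(W[...,2]>.07)&(W[...,2]<.1);print(y,k.sum(),np.median(W[k][:,2]) if k.any() else None)
E
```

```text
[ 0.56874737 -0.15594671  0.24401594]
0.0825 273 0.08330243876971914
0.0275 304 0.08298118669214555
-0.0275 321 0.0828366700277368
-0.0825 309 0.08256556766213832
0.0825 178 0.08428186288243777
0.0275 162 0.08409665887567232
-0.0275 152 0.08249932420340499
-0.0825 139 0.0825770520424125
```

View pics/end.png

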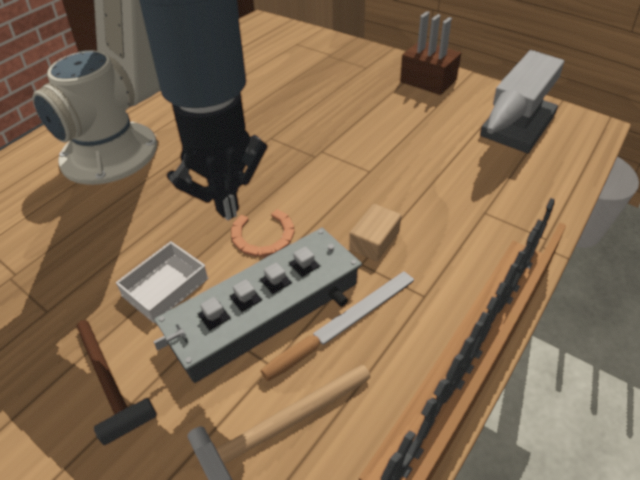

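View pics/end2.png

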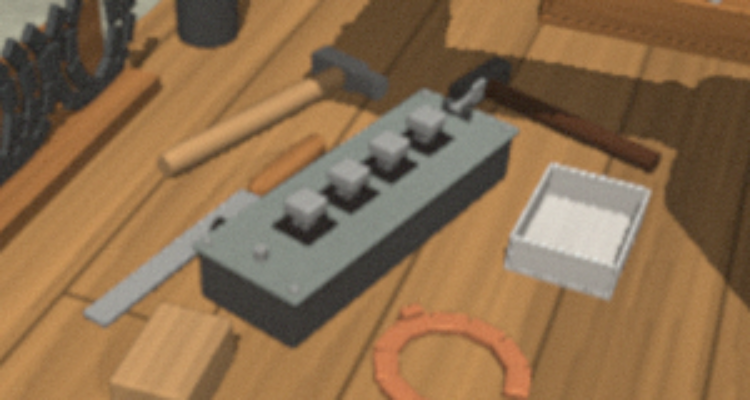

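In the final views the flag lies fallen outward at (170,340) in the scene picture. All four caps are level, the tell-tale still stands at (330,248), and the tools are unmoved.

```bash
python3 -c "
from workcell import order
print(order.sign_off())"
```

```text
the job is handed in; nothing more can be done
None
```

I tapped the four keys from left to right with closed fingertips, peaking at about 4.2, 3.7, 5.3 and 4.0 N. The third key was the latched one: it sat 5 mm low and did not give. I then pressed it to about 14 N and drew back to 0.24 m, and handed the job in.

**Last checks:**
- **Flag:** the pictures show it fallen outward.
- **Keys:** all four cap tops are level at about 83 mm, so the third key has come back up.
- **Tell-tale:** it still stands, judged by eye only, since its depth was not measured.
- **Tools:** none look moved compared with the first picture.

**Off the mark:** the tap on the third key read 5.3 N, slightly over the advised 5 N (readings carry about 1 N of noise). It was still below the 8 N at which a latched key gives. No check disagreed with another. The sign-off gave no verdict.

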